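Take the filter plate out of the flap box and hold it over the free coaster

ROBOT

A 6-joint arm with a two-finger parallel gripper is mounted at the origin on the work surface. World frame = base frame: x ahead of the robot, y to its left, z up, the work surface at z = 0. Lengths are in m, angles in rad, forces in N, time in s.
With the tool pointing down it reaches from about 0.3 to 0.75 m from the base axis. Payload 8.5 kg.
Tool frame: the origin (TCP) lies at the very end of the fingers, on their centre line; the grasp point (between the pads) lies 19 mm behind it (pinch_z is the distance from the TCP to the grasp point, in m); z points along the fingers, y is the direction in which the jaws open and shut (so a half turn about z gives the same grasp; the last joint's range is limited). The gripper opens to 85 mm and grips with 20 to 120 N. Pads are 22 mm wide; open, the fingers measure 114 mm over their backs; the gripper's body (76 mm by 85 mm) begins 54 mm behind the grasp point. The pads swing forward as they close: fully open they stand 13 mm farther back than shut.
Start: joints at [0.896, 0.381, 1.297, -0, 1.464, -0.215], TCP at [0.244, 0.493, 0.231] pointing down, gripper open.
Joint ranges: [-3.11, 3.11], [-0.89, 2.33], [0.22, 2.48], [-1.42, 4.56], [0.17, 2.85], [-2.88, 2.88]. Speed limits (rad/s): [2.39, 2.39, 3.14, 3.14, 3.14, 3.14].

INTERFACE

Orientations are given as a unit quaternion [x, y, z, w].
In Python, from station import * gives the robot as it stands.
- The arm moves only by the shell command python3 -m inch 'ROWS' [FORCE]. ROWS is a JSON object of lists of equal length, an entry for each row: "xyz": the shift along the tool's x, y, z in cm, a list of three; "spin": the turn about the tool's z in rad; "fingers": the closure, from -1 (fully open) to 1 (shut), so that 0 is half open. In form: {"xyz": [[tx, ty, tz], ...], "spin": [spin, ...], "fingers": [fingers, ...]}. A call has exactly 5 rows; each row is the pose to reach, as a shift and turn from the pose commanded when the call began, along the tool's axes at that moment; what a row does not reach only later rows make up. A row lasts 1/12 s, in which the tool goes at most 41.7 mm and 7.16 degrees, less where a joint would pass 70% of its speed; a pose out of reach is approached as far as the arm can. A call with a gripper value outside its range is refused whole. The fingers move at their own pace and stop on an object; FORCE is the grip in N (left out, the last holds). Time passes only in rows, so rows that repeat a pose let the fingers close, or fill a call up. It gives the time, the measured TCP pose, the force and the opening at its end, in the units of the state.
- read_state(): the state, without advancing time (a new reading comes with each control period).
- get_image(name): name is "scene" or "top"; returns a dict with "pixels" (480x640x3 uint8, blue, green, red), "z_map" (480x640 float32, m along the optical axis (not along the pixel's ray), 0 where there is no reading), "camera_matrix" (3x3 intrinsics, pixels), "k1" (the pictures are not rectified: a ray, as slopes to the right and down, at radius r is drawn at 1 + k1 r^2 times it, then the intrinsics apply), "pose" (4x4, takes a point from camera to world coordinates). Camera axes: x right, y up, looking along -z (the intrinsics and any distortion apply to the point x, -y, -z); pixel columns grow to the right and rows downward; lengths in m; the calibration is good to about 2 mm. A picture is of the moment at which its call begins.
- hand_in(): hands the job in, once; it reports no verdict.
The state is a dict: "t": time; "joint_positions": joint angles; "qvel": joint speeds; "joint_torque": joint torques, N m; "position": TCP position; "tcp_rot": TCP orientation; "force": force on the tool from outside, world axes, zero at the start; "ft_torque": the same for the moment, N m; "width": finger opening in m.
Only numpy, scipy, OpenCV 4.12 (cv2) and the standard library are available. Lean on these libraries where they do the work, as an engineer would, in place of code of your own. Each camera call takes 0.05 s, during which the arm holds its last target. There are 200 camera calls.

TASK

Lift the half-open flap of the grey box until it leans back past upright and stays open, then draw out the tall filter plate with the long flat top edge, leaving the low blank with the round knob in its slot. Hold the filter plate upright and still over the middle of the empty bamboo coaster, with its lower edge about 10 cm above the coaster, and finish while still holding it there in the gripper; leave the flap open and do not disturb the measuring cup or the egg cup.

Things in the scene. Friction and masses are not known exactly. Their poses are not given: they have to be found in the camera images.
- box: grey plastic box, open-topped under its flap, held fast to the shelf by magnets: 110 (x) x 160 (y) x 65 mm high, walls and floor 4 mm; origin at the centre of its underside, z up, x from the open front towards the hinge side, y along the hinge. Inside are two slots at y = +35 and y = -35 mm, each running along x; slot guides hold the inserts' ends only (from 29 mm to 51 mm either side of the middle) and reach 32 mm above the underside
- flap (a joint): angle of the box's flap: 0 lies shut on the box, 1.57 stands upright, 2.0 is the stop, leaning back. It starts half open (0.75 to 1.05); a stiff hinge (about 0.05 N m) keeps it wherever it is left
- flap_hinge (a point): middle of the flap's hinge line, along the box's y at its far (+x) rim, 57 mm from the box's centre and 69 mm above its underside; axes as the box
- flap_edge (a point): middle of the flap's free edge, on the axis of a round bead 8 mm thick and 160 mm long, parallel to the hinge and 112 mm from it; the flap itself is a 4 mm plate. Axes turn with the flap: x from the edge to the hinge
- filter_center (a point): centre of the loose filter plate: a white upright plate 70 (x) x 14 (y) x 52 mm (z), slotted broad faces towards +y and -y, flat top edge over its full length; 40 to 85 g. At the start it stands in one of the two slots with its foot on the box's floor, its top 56 mm above the box's underside (9 mm below the rim); it draws straight up with about 1.5 mm play each side. The upper 24 mm stand above the guides, with at least 33 mm free on either side in y
- blank_knob (a point): top of the round knob on the blank insert in the other slot: white block 70 x 14 x 26 mm high with a knob 14 mm across and 14 mm high on its middle; loose, must stay in its slot
- coaster_free: the empty square bamboo coaster, 95 x 95 x 8 mm, fixed to the shelf; origin at the centre of its underside, z up
- coaster_cup: the same kind of coaster, with the measuring cup standing on it; origin at the centre of its underside
- cup_center (a point): centre of the loose stainless measuring cup, 70 mm across the rim, 50 mm high, with a flat handle that reaches 103 mm from its axis along its x; must not be disturbed
- egg_cup_center (a point): centre of the loose orange ceramic egg cup, 50 mm across, 62 mm high, standing behind the box; must not be disturbed
There are look-alikes about, which are no part of the job. Leave any orange or red look-alike of the box alone.

How it is judged:
By the outcome, as a careful person would: the job done as asked, in the order asked, and still so for the second after the job is handed in, while the arm keeps its last pose, push and grip.
It also fails if it takes over 50 s, if anything falls off the work surface, if the arm or the gripper's body presses on something with over 40 N, if the wrist force passes 120 N, or if a joint passes its speed limit or range.

## Working session

There is one attempt and no reset: what is moved stays moved. The work goes in short steps, Python scripts to look and compute and a shell command to move; the robot and the scene stay as the last step left them, time stands still between calls to the robot, and variables do not carry over. Pictures are saved under pics/ and viewed, about 8 in all and at most 12, crops included, and the job is handed in when it is done.

```bash
ls; mkdir -p pics; cat > h.py <<'E'
from station import *
import numpy as np, cv2
def snap(n,f):
    im=get_image(n); np.savez(''+f+'.npz',**{k:np.array(v) for k,v in im.items()}); cv2.imwrite('pics/'+f+'.png',im['pixels']); return im
def load(f): return dict(np.load(''+f+'.npz'))
def rays(im,uv):
    uv=np.asarray(uv,float).reshape(-1,2);K=im['camera_matrix'];k=float(im['k1'])
    d=np.c_[(uv[:,0]-K[0,2])/K[0,0],(uv[:,1]-K[1,2])/K[1,1]];s=d.copy()
    for _ in range(20): s=d/(1+k*(s**2).sum(1,keepdims=True))
    return np.c_[s[:,0],-s[:,1],-np.ones(len(s))]
def onplane(im,uv,z):
    P=im['pose'];r=rays(im,uv)@P[:3,:3].T;o=P[:3,3]
    return o+r*((z-o[2])/r[:,2])[:,None]
def cloud(im):
    h,w=im['z_map'].shape;u,v=np.meshgrid(np.arange(w),np.arange(h))
    r=rays(im,np.c_[u.ravel(),v.ravel()])*im['z_map'].reshape(-1,1)
    return (r@im['pose'][:3,:3].T+im['pose'][:3,3]).reshape(h,w,3)
E
python3 - <<'E'
from h import *
for n in('scene','top'):
    im=snap(n,n+'0');print(n,im['pose'].round(3).tolist(),im['k1'],(im['z_map']>0).mean())
print(read_state())
E
```

```text
pics
scene [[-0.858, -0.413, 0.306, 0.792], [0.514, -0.695, 0.503, 0.379], [0.005, 0.589, 0.808, 0.694], [0.0, 0.0, 0.0, 1.0]] 0.005810761028732588 0.9960677083333334
top [[-0.02, 0.994, -0.106, 0.463], [-1.0, -0.019, 0.004, -0.0], [0.002, 0.106, 0.994, 0.78], [0.0, 0.0, 0.0, 1.0]] -0.017890713109383307 0.9959244791666667
{'t': 0.1, 'joint_positions': array([ 8.95701313e-01,  3.81133485e-01,  1.29810779e+00, -9.49313855e-06,
        1.46358170e+00, -2.15276093e-01]), 'qvel': array([ 0.00039416, -0.0011175 , -0.00057329, -0.00149555,  0.00039562,
        0.00136905]), 'joint_torque': array([ 3.81824895e-03, -4.49221301e+01, -2.31656170e+01, -1.42198483e-04,
        3.64124062e-03,  3.75044192e-05]), 'position': array([0.2439237 , 0.4926881 , 0.23079693]), 'tcp_rot': array([ 2.27888827e-01,  9.73686964e-01, -5.57233994e-04, -2.60644946e-04]), 'force': array([0.74068128, 0.27563248, 0.21964852]), 'ft_torque': array([ 0.02168879, -0.00305254, -0.01265263]), 'width': 0.08493975327465571}
```

View pics/scene0.png

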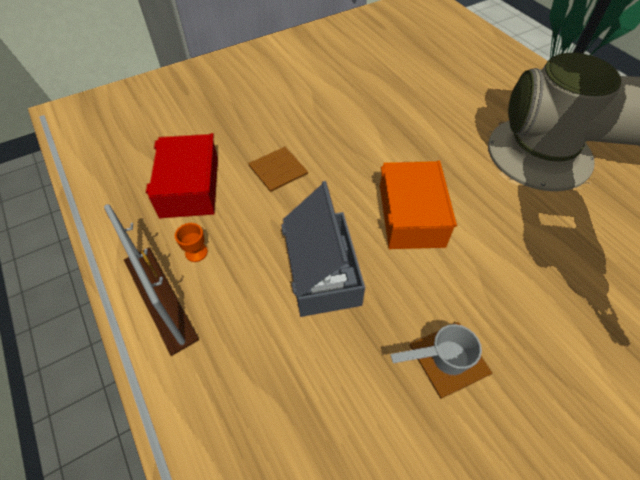

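View pics/top0.png

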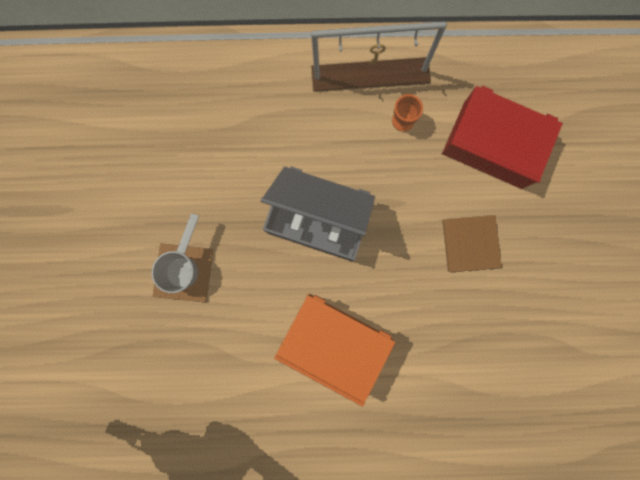

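Scene view: the grey box is at (325,265), the red and orange look-alikes at (185,175) and (417,205), the cup on its coaster at (455,350), the free coaster at (278,168) and the egg cup at (192,240). Top view: the grey box is at (318,215), with white parts at (297,222) and (334,235). The free coaster is at (472,243), the cup at (174,272) and the egg cup at (407,110).

```bash
python3 - <<'E'
from h import *
t=load('top0');s=load('scene0')
a=cv2.resize(t['pixels'][150:280,240:400],None,fx=3.6,fy=3.6,interpolation=cv2.INTER_CUBIC)
b=cv2.resize(s['pixels'][170:330,265:385],(338,450),interpolation=cv2.INTER_CUBIC)
a=a[:450];o=np.zeros((468,a.shape[1]+340-130,3),np.uint8)
a=cv2.resize(a,(450,366));o=np.zeros((450,800,3),np.uint8);o[:366,:450]=a;o[:,455:793]=b
cv2.imwrite('pics/crop1.png',o)
for n,im in(('top',t),('scene',s)):
    hsv=cv2.cvtColor(im['pixels'],cv2.COLOR_BGR2HSV);C=cloud(im)
    g=(hsv[...,1]<90)&(hsv[...,2]<140);roi=np.zeros_like(g)
    if n=='top':roi[155:270,250:385]=1
    else:roi[175:320,275:370]=1
    g&=roi&(C[...,2]>.012)
    P=C[g];print(n,len(P),P.min(0).round(3),P.max(0).round(3))
    # flap plane: ransac
    rng=np.random.default_rng(0);best=0
    Q=P[P[:,2]>.07]
    for _ in range(400):
        p=Q[rng.choice(len(Q),3,False)];nn=np.cross(p[1]-p[0],p[2]-p[0]);l=np.linalg.norm(nn)
        if l<1e-6: continue
        m=abs((Q-p[0])@nn/l)<.003
        if m.sum()>best:best=m.sum();M=m
    c=Q[M].mean(0);nn=np.linalg.svd(Q[M]-c,full_matrices=0)[2][2];nn*=np.sign(nn[2])
    print('flap plane',c.round(4),nn.round(4),best,len(Q),'tilt',np.arccos(nn[2]),'az',np.arctan2(nn[1],nn[0]))
    F=Q[M];h=-nn[:2]/np.linalg.norm(nn[:2]);ax=np.array([-h[1],h[0]])
    print(' along',np.percentile(F[:,:2]@ax,[0.5,99.5]).round(4),'across',np.percentile(F[:,:2]@h,[.5,99.5]).round(4),'z',np.percentile(F[:,2],[.5,99.5]).round(4),'h',h.round(3))
    w=(hsv[...,1]<60)&(hsv[...,2]>150)&roi
    k,lab,st,ce=cv2.connectedComponentsWithStats(w.astype(np.uint8))
    for i in range(1,k):
        if st[i,4]>10: print(' white',st[i],ce[i].round(1),C[lab==i].mean(0).round(4),C[lab==i][:,2].max())
    br=(hsv[...,0]<20)&(hsv[...,1]>110)&(hsv[...,2]<150)&(C[...,2]>.003)&(C[...,2]<.014)
    k,lab,st,ce=cv2.connectedComponentsWithStats(br.astype(np.uint8))
    for i in range(1,k):
        if st[i,4]>300:
            r=cv2.minAreaRect(C[lab==i][:,:2].astype(np.float32)); print(' brown',ce[i].round(),np.round(r[0],4),np.round(r[1],4),r[2])
    eg=(hsv[...,1]>150)&(C[...,2]>.02)&(C[...,2]<.075);k,lab,st,ce=cv2.connectedComponentsWithStats(eg.astype(np.uint8))
    for i in range(1,k):
        if st[i,4]>150: print(' col',ce[i].round(),C[lab==i].min(0).round(3),C[lab==i].max(0).round(3))
E
```

```text
top 5440 [ 0.463 -0.074  0.012] [0.654 0.111 0.78 ]
flap plane [0.5893 0.0131 0.1181] [ 0.6945 -0.2462  0.6761] 4226 4325 tilt 0.8283458711454013 az -0.34065580184844513
 along [-0.2883 -0.1311] across [-0.5939 -0.5147] z [0.0714 0.1565] h [-0.943  0.334]
 white [291 214  11  16 118] [296.  221.7] [0.5674 0.0584 0.0294] 0.033529150785549744
 white [329 232   9   9  67] [333.1 236. ] [ 0.5373 -0.0053  0.0656] 0.7796793562007326
 brown [372.  74.] [ 0.8466 -0.0812] [0.0491 0.2182] 3.2540578842163086
 brown [472. 243.] [ 0.5263 -0.2531] [0.0952 0.0962] 3.7008488178253174
 brown [194. 277.] [0.4837 0.2613] [0.0941 0.096 ] 82.14875793457031
 col [504. 136.] [ 0.622 -0.396  0.02 ] [ 0.79  -0.206  0.075]
 col [408. 109.] [ 0.733 -0.163  0.02 ] [ 0.782 -0.116  0.066]
 col [335. 349.] [ 0.268 -0.101  0.021] [0.442 0.091 0.075]
scene 6664 [ 0.502 -0.072  0.012] [0.792 0.379 0.694]
flap plane [0.5963 0.0195 0.1164] [ 0.6957 -0.2447  0.6754] 4451 4517 tilt 0.8292861680097836 az -0.33820550728572263
 along [-0.2887 -0.1321] across [-0.597  -0.5182] z [0.0713 0.1566] h [-0.943  0.332]
 white [325 274  21  11 145] [335.8 278.7] [0.5739 0.0583 0.0314] 0.04576547513489837
 white [316 281   8   6  25] [320.1 283.7] [0.6017 0.0519 0.0295] 0.033264659480730874
 brown [277. 169.] [ 0.5297 -0.2537] [0.095  0.0971] 3.8708481788635254
 brown [164. 305.] [ 0.8492 -0.0804] [0.0511 0.2199] 3.8599984645843506
 brown [453. 376.] [0.488  0.2769] [0.0667 0.0952] 82.82073974609375
 col [182. 173.] [ 0.623 -0.396  0.02 ] [ 0.795 -0.207  0.075]
 col [417. 202.] [ 0.269 -0.101  0.02 ] [0.444 0.093 0.075]
 col [189. 237.] [ 0.736 -0.165  0.022] [ 0.784 -0.114  0.065]
```

View pics/crop1.png

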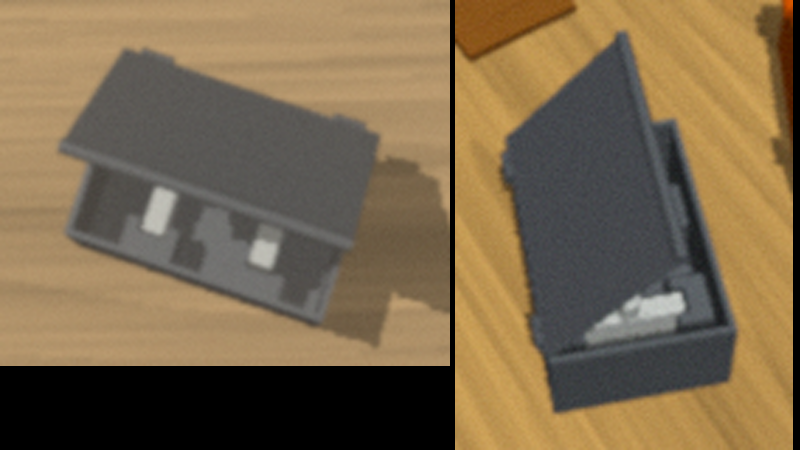

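The blank (top about 0.03 m, knob about 0.045 m) is in the left, +y slot at top-view (297,222). The taller filter is in the -y slot at (334,235). Flap angle is about 0.83, and box x has azimuth -0.34. Next I approach the front of the flap's edge with the fingers shut.

```bash
python3 -m inch '{"xyz":[[-3.4,-2.1,0],[-6.8,-4.2,0],[-10.2,-6.3,0],[-13.6,-8.4,0],[-17,-10.5,0]],"spin":[0,0,0,0,0],"fingers":[1,1,1,1,1]}' 30
python3 -m inch '{"xyz":[[-3.4,-2.1,0],[-6.8,-4.2,0],[-10.2,-6.3,0],[-13.6,-8.4,0],[-17,-10.5,0]],"spin":[0,0,0,0,0],"fingers":[1,1,1,1,1]}'
cat >> h.py <<'E'
from scipy.spatial.transform import Rotation as Rt
U=np.array([.9427,-.3335,0]);V=np.array([.3335,.9427,0])
def to(u,v,z):
    s=read_state();R=Rt.from_quat(s['tcp_rot']).as_matrix();p=s['position']
    az=np.arctan2(R[1,1],R[0,1])
    print('t',round(s['t'],2),'u,v,z now',(p@U).round(4),(p@V).round(4),p[2].round(4),'move cm',(R.T@(u*U+v*V+[0,0,z]-p)*100).round(2),'spin',round(az-np.arctan2(V[1],V[0]),3),'F',s['force'].round(1),'w',round(s['width'],4),'q',s['joint_positions'].round(2))
E
python3 -c "
from h import *
to(.486,.21,.2)"
```

```text
t: 0.52
position: [0.3502, 0.3216, 0.2311]
tcp_rot: [0.228, 0.974, -0.0, -0.0]
force: [0.7, 0.9, -0.3]
width: 0.0256
t: 0.93
position: [0.4561, 0.1519, 0.2312]
tcp_rot: [0.228, 0.974, -0.0, -0.0]
force: [0.8, 0.3, 0.8]
width: -0.0001
t 0.93 u,v,z now 0.3793 0.2953 0.2312 move cm [-11.61  -7.2    3.12] spin -0.12 F [0.8 0.3 0.8] w -0.0001 q [ 0.07  0.26  1.48  0.    1.4  -1.04]
```

```bash
python3 -m inch '{"xyz":[[-3.4,-2.1,0.6],[-6.8,-4.2,1.2],[-10,-6.2,2],[-11.6,-7.2,3],[-11.6,-7.2,3.1]],"spin":[-0.03,-0.06,-0.09,-0.12,-0.12],"fingers":[1,1,1,1,1]}'
python3 -c "
from h import *
to(.486,.21,.125)
im=snap('scene','s1')"
```

```text
t: 1.35
position: [0.5285, 0.0345, 0.198]
tcp_rot: [0.17, 0.985, -0.0, -0.002]
force: [-0.5, 0.1, -0.7]
width: -0.0003
t 1.35 u,v,z now 0.4867 0.2088 0.198 move cm [0.06 0.13 7.3 ] spin -0.003 F [-0.5  0.1 -0.7] w -0.0003 q [-0.16  0.37  1.41 -0.    1.36 -1.39]
```

View pics/s1.png

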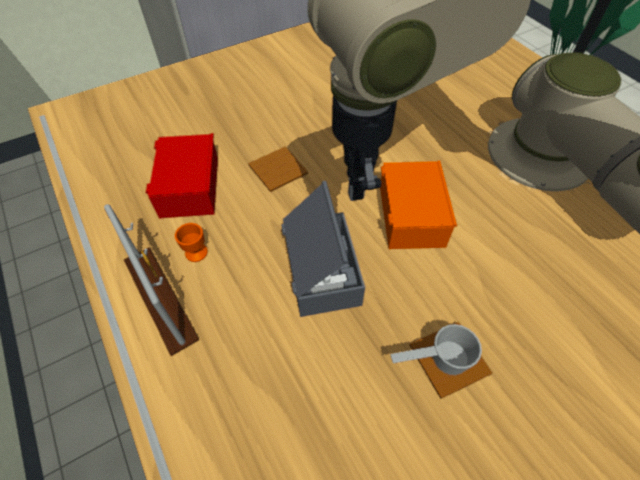

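The fingertips (355,195) are shut and clear above the front of the flap edge. Next: lower to z=0.125, then push towards +u in steps.

```bash
python3 -m inch '{"xyz":[[0,0,2.5],[0,0,5],[0,0,7],[0,0,7.3],[0,0,7.3]],"spin":[0,0,0,0,0],"fingers":[1,1,1,1,1]}'
python3 -m inch '{"xyz":[[-1,0,0],[-2,0,0],[-3,0,0],[-4,0,0],[-5,0,0]],"spin":[0,0,0,0,0],"fingers":[1,1,1,1,1]}'
python3 -c "
from h import *
to(.603,.21,.125)"
```

```text
t: 1.82
position: [0.5268, 0.0387, 0.1271]
tcp_rot: [0.169, 0.986, 0.0, -0.001]
force: [1.0, 0.2, 0.5]
width: -0.0
t: 2.23
position: [0.5753, 0.0219, 0.1308]
tcp_rot: [0.169, 0.986, 0.0, 0.002]
force: [-1.7, 0.9, 0.5]
width: -0.0002
t 2.23 u,v,z now 0.535 0.2125 0.1308 move cm [-6.79 -0.26  0.6 ] spin 0.001 F [-1.7  0.9  0.5] w -0.0002 q [-0.17  0.51  1.38  0.    1.24 -1.4 ]
```

```bash
python3 -m inch '{"xyz":[[-1,0,0.1],[-2,0,0.1],[-3,0,0.2],[-4,0,0.2],[-5,0,0.2]],"spin":[0,0,0,0,0],"fingers":[1,1,1,1,1]}'
python3 -m inch '{"xyz":[[-0.5,0,0],[-1,0,0],[-1.2,0,0],[-1.4,0,0],[-1.4,0,0]],"spin":[0,0,0,0,0],"fingers":[1,1,1,1,1]}'
cat >> h.py <<'E'
def flap(f):
    im=snap('scene',f);C=cloud(im);hsv=cv2.cvtColor(im['pixels'],cv2.COLOR_BGR2HSV)
    P=C.reshape(-1,3);u=P@U;v=P@V;g=((hsv[...,1]<120)&(hsv[...,2]<130)).ravel()
    m=g&(u>.57)&(u<.68)&((abs(v-.21)>.045)&(abs(v-.21)<.075))&(P[:,2]>.08)&(P[:,2]<.19)
    Q=np.c_[u,P[:,2]][m]
    l=cv2.fitLine(Q.astype(np.float32),cv2.DIST_HUBER,0,.001,.001).ravel()
    print('flap n',m.sum(),'angle',np.pi-np.arctan2(abs(l[1]),l[0]*np.sign(l[1])),'through',l[2:])
E
python3 -c "
from h import *
to(.603,.21,.125);flap('s2')"
```

```text
t: 2.65
position: [0.6226, 0.005, 0.1275]
tcp_rot: [0.169, 0.986, 0.0, 0.001]
force: [-0.8, 0.7, 0.7]
width: -0.0002
t: 3.07
position: [0.6352, -0.0001, 0.1257]
tcp_rot: [0.169, 0.986, -0.0, 0.0]
force: [0.5, 0.2, 0.1]
width: 0.0001
t 3.07 u,v,z now 0.5988 0.2117 0.1257 move cm [-0.41 -0.17  0.07] spin 0.0 F [0.5 0.2 0.1] w 0.0001 q [-0.19  0.61  1.21 -0.    1.32 -1.42]
flap n 384 angle 1.8633896 through [0.61050713 0.12356019]
```

```bash
python3 -m inch '{"xyz":[[-0.3,0,0],[-0.6,0,0],[-0.6,0,0],[0,0,0],[2,0,0]],"spin":[0,0,0,0,0],"fingers":[1,1,1,1,1]}'
python3 -m inch '{"xyz":[[3,0,-1],[6,0,-3],[9,0,-6],[12,0,-9],[15,0,-9]],"spin":[0,0,0,0,0],"fingers":[0.4,0.05,0.05,0.05,0.05]}'
python3 -m inch '{"xyz":[[3,0,0],[6,0,0],[6,0,0],[6,0,0],[6,0,0]],"spin":[0,0,0,0,0],"fingers":[0.05,0.05,0.05,0.05,0.05]}'
python3 - <<'E'
from h import *
flap('s3');t=snap('top','top3');to(.537,.175,.2)
a=cv2.resize(t['pixels'][140:290,230:400],None,fx=4,fy=4,interpolation=cv2.INTER_CUBIC);cv2.imwrite('pics/crop3.png',a)
hsv=cv2.cvtColor(t['pixels'],cv2.COLOR_BGR2HSV);C=cloud(t)
w=(hsv[...,1]<60)&(hsv[...,2]>125);w[:140]=0;w[290:]=0;w[:,:230]=0;w[:,400:]=0
k,lab,st,ce=cv2.connectedComponentsWithStats(w.astype(np.uint8))
for i in range(1,k):
    if st[i,4]>20:
        P=C[lab==i]
        print(st[i],ce[i].round(1),np.percentile(P[:,2],[5,50,95]).round(3))
        ys,xs=np.where(lab==i)
        for z in(.03,.056):
            p=onplane(t,np.c_[xs,ys],z);print(z,np.c_[np.percentile(p@U,[1,99]),np.percentile(p@V,[1,99])].T.round(4).tolist(),cv2.minAreaRect(p[:,:2].astype(np.float32)))
E
```

```text
t: 3.53
position: [0.6171, 0.0057, 0.1249]
tcp_rot: [0.17, 0.986, -0.0, 0.001]
force: [-0.9, -0.3, -0.3]
width: 0.0003
t: 3.95
position: [0.475, 0.0567, 0.22]
tcp_rot: [0.169, 0.986, 0.0, 0.005]
force: [0.5, -0.9, 0.8]
width: 0.0405
t: 4.37
position: [0.4187, 0.0763, 0.2156]
tcp_rot: [0.169, 0.986, -0.0, 0.001]
force: [-0.2, 0.3, 0.1]
width: 0.0404
flap n 864 angle 1.9591956 through [0.6201013  0.13247527]
t 4.47 u,v,z now 0.3697 0.2115 0.2152 move cm [-16.73  -3.65   1.53] spin -0.0 F [ 0.3 -0.4  0.1] w 0.0405 q [-0.1   0.18  1.64 -0.    1.32 -1.33]
[263 169  27  61  90] [273.9 198.7] [0.063 0.065 0.067]
0.03 [[0.4856, 0.5995], [0.2873, 0.2957]] ((0.6096899509429932, 0.09597552567720413), (0.008455679751932621, 0.11517132818698883), 67.23338317871094)
0.056 [[0.4839, 0.5939], [0.2826, 0.2908]] ((0.6046130061149597, 0.09263651072978973), (0.008162429556250572, 0.11117695271968842), 67.23336791992188)
[283 191  28  49 468] [298.2 214.8] [0.02  0.03  0.045]
0.03 [[0.4876, 0.571], [0.2325, 0.2579]] ((0.5805286765098572, 0.053506724536418915), (0.02808496728539467, 0.08553048223257065), 68.82485961914062)
0.056 [[0.4858, 0.5663], [0.2298, 0.2543]] ((0.5764632225036621, 0.051640626043081284), (0.027110962197184563, 0.08256414532661438), 68.82492065429688)
[327 199  24  43 456] [337.9 220.5] [0.003 0.055 0.057]
0.03 [[0.5041, 0.5781], [0.1666, 0.1853]] ((0.5689465403556824, -0.013956472277641296), (0.021058162674307823, 0.07608035206794739), 69.53058624267578)
0.056 [[0.5018, 0.5732], [0.1662, 0.1842]] ((0.5652828216552734, -0.013482913374900818), (0.02032782882452011, 0.07344172894954681), 69.53058624267578)
```

View pics/crop3.png

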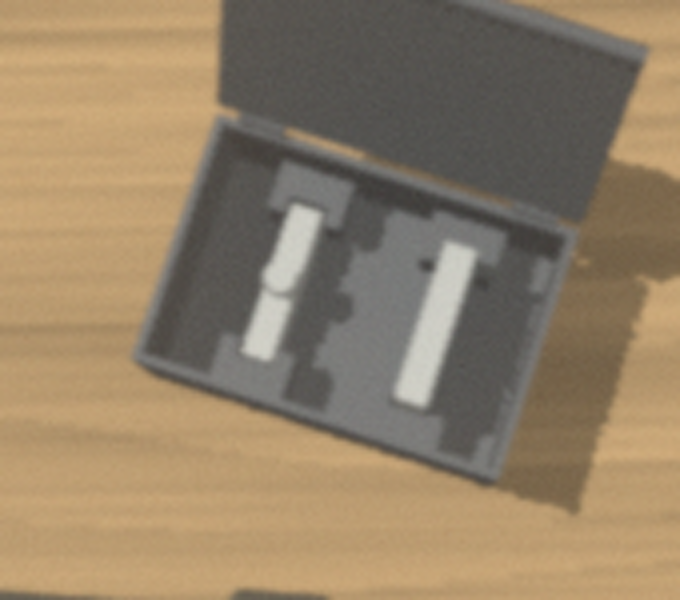

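Crop: the flap leans back (1.96). The knob blank is at crop (285,280), and the flat-topped filter at crop (435,325) measures u=0.5375, v=0.175, top z=0.056, which matches the box geometry. Next I go above it and descend.

```bash
python3 -m inch '{"xyz":[[-3.5,-0.7,0],[-7,-1.5,0],[-10.5,-2.3,0],[-14,-3,0],[-16.7,-3.7,0]],"spin":[0,0,0,0,0],"fingers":[0.05,0.05,0.05,0.05,0.05]}'
python3 -m inch '{"xyz":[[0,0,2],[0,0,4],[0,0,6],[0,0,8],[0,0,8]],"spin":[0,0,0,0,0],"fingers":[0.05,0.05,0.05,0.05,0.05]}'
python3 -c "
from h import *
to(.5375,.1752,.028)"
```

```text
t: 4.88
position: [0.5659, -0.0161, 0.2144]
tcp_rot: [0.17, 0.986, -0.0, -0.0]
force: [-0.6, 0.4, 0.0]
width: 0.0407
t: 5.3
position: [0.5622, -0.0143, 0.1312]
tcp_rot: [0.169, 0.986, 0.0, -0.004]
force: [0.0, 0.2, -0.9]
width: 0.0408
t 5.3 u,v,z now 0.5347 0.174 0.1312 move cm [-0.35  0.13 10.31] spin -0.0 F [ 0.   0.2 -0.9] w 0.0408 q [-0.24  0.5   1.41 -0.    1.24 -1.47]
```

```bash
python3 -m inch '{"xyz":[[-0.1,0.1,2],[-0.1,0.1,4],[-0.1,0.1,6],[-0.1,0.1,7],[-0.1,0.1,7]],"spin":[0,0,0,0,0],"fingers":[0.05,0.05,0.05,0.05,0.05]}'
python3 -m inch '{"xyz":[[0,0,0],[0,0,1],[0,0,2],[0,0,3],[0,0,3.5]],"spin":[0,0,0,0,0],"fingers":[0.05,0.05,0.05,0.05,0.05]}'
python3 -c "
from h import *
to(.5375,.1752,.028)"
```

```text
t: 5.72
position: [0.5643, -0.0136, 0.0639]
tcp_rot: [0.169, 0.986, 0.0, -0.002]
force: [-0.7, 0.0, 0.3]
width: 0.0407
t: 6.13
position: [0.5641, -0.0134, 0.0289]
tcp_rot: [0.169, 0.986, 0.0, -0.001]
force: [0.4, 0.8, -0.3]
width: 0.0406
t 6.13 u,v,z now 0.5362 0.1755 0.0289 move cm [-0.12 -0.03  0.09] spin 0.0 F [ 0.4  0.8 -0.3] w 0.0406 q [-0.23  0.63  1.52 -0.    0.99 -1.46]
```

```bash
python3 -m inch '{"xyz":[[0,0,0],[0,0,0],[0,0,0],[0,0,0],[0,0,0]],"spin":[0,0,0,0,0],"fingers":[0.5,1,1,1,1]}' 40
python3 -m inch '{"xyz":[[0,0,0],[0,0,0],[0,0,0],[0,0,-0.5],[0,0,-1]],"spin":[0,0,0,0,0],"fingers":[1,1,1,1,1]}'
python3 -m inch '{"xyz":[[0,0,-1],[0,0,-2],[0,0,-3],[0,0,-4],[0,0,-5]],"spin":[0,0,0,0,0],"fingers":[1,1,1,1,1]}'
```

```text
t: 6.55
position: [0.5647, -0.0136, 0.0306]
tcp_rot: [0.169, 0.986, -0.0, 0.0]
force: [0.1, -1.1, -0.8]
width: 0.0132
t: 6.97
position: [0.5644, -0.0135, 0.0405]
tcp_rot: [0.169, 0.986, -0.0, -0.0]
force: [-1.2, -0.8, -0.7]
width: 0.0132
t: 7.38
position: [0.5647, -0.0134, 0.0918]
tcp_rot: [0.169, 0.986, 0.0, 0.0]
force: [0.8, -1.5, 0.1]
width: 0.0129
```

Plate gripped (13 mm wide). Continue up, then over to the coaster, moving along -v first to stay clear of the flap.

```bash
python3 -m inch '{"xyz":[[0,0,-1.5],[0,0,-3],[0,0,-4.5],[0,0,-6],[0,0,-6.5]],"spin":[0,0,0,0,0],"fingers":[1,1,1,1,1]}'
python3 -m inch '{"xyz":[[0,-1.5,0],[0,-4,0],[0,-7,0],[0,-10,0],[0,-12,0]],"spin":[0,0,0,0,0],"fingers":[1,1,1,1,1]}'
python3 -c "
from h import *
p=np.array([.528,-.2534,0]);to(p@U,p@V,.134)"
```

```text
t: 7.8
position: [0.5653, -0.0135, 0.1582]
tcp_rot: [0.169, 0.986, -0.0, 0.002]
force: [0.7, 0.4, 0.4]
width: 0.0129
t: 8.22
position: [0.5237, -0.1285, 0.1553]
tcp_rot: [0.169, 0.986, -0.0, -0.0]
force: [0.5, -0.6, -0.7]
width: 0.0131
t 8.22 u,v,z now 0.5365 0.0535 0.1553 move cm [ -4.58 -11.63   2.13] spin -0.001 F [ 0.5 -0.6 -0.7] w 0.0131 q [-0.46  0.43  1.45 -0.    1.26 -1.69]
```

```bash
python3 -m inch '{"xyz":[[-1,-3,0.5],[-2.2,-6,1],[-3.4,-9,1.5],[-4.3,-11,1.9],[-4.5,-11.5,2.1]],"spin":[0,0,0,0,0],"fingers":[1,1,1,1,1]}'
python3 -m inch '{"xyz":[[0,0,0],[0,0,0],[0,0,0],[0,0,0],[0,0,0]],"spin":[0,0,0,0,0],"fingers":[1,1,1,1,1]}'
python3 - <<'E'
from h import *
p=np.array([.528,-.2534,0]);to(p@U,p@V,.134);flap('s4')
for n,im in(('scene',load('s4')),('top',snap('top','top4'))):
    hsv=cv2.cvtColor(im['pixels'],cv2.COLOR_BGR2HSV);C=cloud(im);q=read_state()['position']
    m=(hsv[...,1]<60)&(hsv[...,2]>120)&(abs(C[...,0]-q[0])<.07)&(abs(C[...,1]-q[1])<.07)&(C[...,2]>.08)&(C[...,2]<.165)
    P=C[m]
    if len(P):print(n,len(P),np.percentile(P,[1,99],axis=0).round(4).tolist(),np.percentile(P@U,[1,99]),np.percentile(P@V,[1,99]))
E
```

```text
t: 8.63
position: [0.5284, -0.2533, 0.1335]
tcp_rot: [0.171, 0.985, -0.0, -0.0]
force: [-1.2, 0.7, -0.1]
width: 0.0133
t: 9.05
position: [0.5289, -0.249, 0.1347]
tcp_rot: [0.168, 0.986, -0.0, 0.0]
force: [0.7, -0.2, -1.4]
width: 0.013
t 9.05 u,v,z now 0.5816 -0.0584 0.1347 move cm [-0.06 -0.44  0.07] spin 0.002 F [ 0.7 -0.2 -1.4] w 0.013 q [-0.64  0.52  1.35  0.    1.27 -1.87]
flap n 869 angle 1.9586549 through [0.61600345 0.1223894 ]
scene 417 [[0.5006, -0.2634, 0.1089], [0.5664, -0.2309, 0.1622]] [0.54983237 0.61848356] [-0.06471875 -0.0488856 ]
top 78 [[0.4984, -0.2418, 0.1097], [0.5262, -0.2306, 0.1368]] [0.54678443 0.57628562] [-0.05388881 -0.05046305]
```

View pics/s4.png

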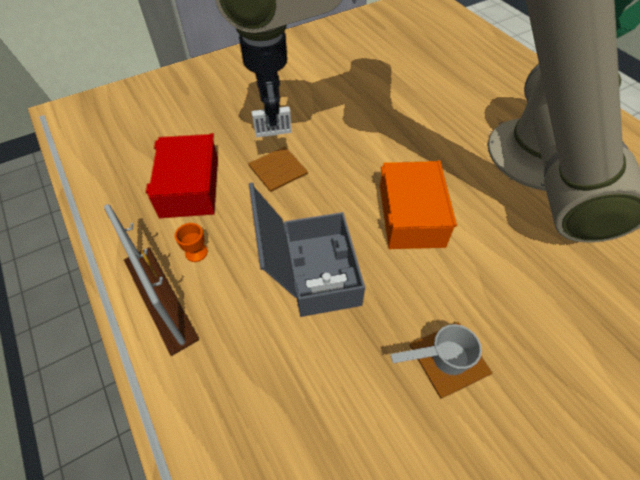

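The picture shows the plate upright over the coaster (272,122), the flap leaning back (1.96), the knob blank in its slot at (325,280), and the cup and egg cup in place. The plate's bottom is at 0.108–0.109 m. A final 5 mm nudge in tool -y, then settle and check.

```bash
python3 -m inch '{"xyz":[[0,-0.2,0],[0,-0.4,0],[0,-0.4,0],[0,-0.4,0],[0,-0.4,0]],"spin":[0,0,0,0,0],"fingers":[1,1,1,1,1]}'
python3 -m inch '{"xyz":[[0,0,0],[0,0,0],[0,0,0],[0,0,0],[0,0,0]],"spin":[0,0,0,0,0],"fingers":[1,1,1,1,1]}'
python3 - <<'E'
from h import *
p=np.array([.528,-.2534,0]);to(p@U,p@V,.134);flap('s5')
im=load('s5');a=load('scene0');C=cloud(im)
hsv=cv2.cvtColor(im['pixels'],cv2.COLOR_BGR2HSV);q=read_state()['position']
m=(hsv[...,1]<60)&(hsv[...,2]>120)&(abs(C[...,0]-q[0])<.07)&(abs(C[...,1]-q[1])<.07)&(C[...,2]>.08)&(C[...,2]<.165)
P=C[m];print(np.percentile(P[:,2],1),np.percentile(P@U,[1,99]),np.percentile(P@V,[1,99]))
d=cv2.absdiff(im['pixels'],a['pixels']).max(2)
print('cup diff',(d[320:400,385:495]>40).sum(),'egg diff',(d[218:265,170:212]>40).sum());print(read_state()['qvel'].round(3))
E
```

```text
t: 9.57
position: [0.5273, -0.2539, 0.1343]
tcp_rot: [0.169, 0.986, 0.0, -0.0]
force: [0.1, 0.5, -1.3]
width: 0.0133
t: 9.98
position: [0.5274, -0.2538, 0.1343]
tcp_rot: [0.169, 0.986, 0.0, 0.0]
force: [0.4, 0.3, 0.0]
width: 0.0131
t 9.98 u,v,z now 0.5818 -0.0634 0.1343 move cm [-0.04  0.06  0.03] spin 0.0 F [0.4 0.3 0. ] w 0.0131 q [-0.65  0.53  1.35  0.    1.27 -1.88]
flap n 873 angle 1.9604329 through [0.62147206 0.13564819]
0.10879988931635087 [0.54978006 0.61863078] [-0.06923137 -0.0529952 ]
cup diff 0 egg diff 0
[ 0.    -0.002 -0.001 -0.001 -0.    -0.002]
```

```bash
python3 -c "
from station import *
print(hand_in())"
```

```text
the job is handed in; nothing more can be done
None
```

I handed the job in at about 10 s, with the gripper still holding the filter plate over the empty bamboo coaster.

- **Flap:** I pushed it open with shut fingers, past upright to about 1.96 rad. It measured the same in the last picture.
- **Filter plate:** I drew it from the -y slot. At the end it was upright and still, gripped at 13 mm. It was centred within about 2 mm of the coaster's middle, with its lower edge about 10 cm above the coaster's top (z ≈ 0.109 m).
- **Everything else:** The knob blank was still in its slot in the last view I looked at, before a final 4 mm sideways nudge of the held plate. The image areas around the measuring cup and egg cup were unchanged from the start.

All the forces the moves reported were within about 2 N, and none of the checks failed or disagreed.

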